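# Sort the wooden toys into their trays

### The job

Sort the four wooden toys on the table: the two painted elephants (purple and orange) go in the green tray, the yellow horse in the blue tray, and the unpainted bare-wood elephant in the brown tray. Stand every toy upright on its feet on the floor of its tray, and leave the three paint jars standing where they are.

Things in the scene. Friction and masses are not known exactly. Their poses are not given: they have to be found in the camera images.
- purple_elephant_center (a point): Purple wooden toy elephant with a dark red blanket. 75 mm high. Body: flat-sided block 36 mm wide (y), x from -38 to +22 mm, 28 to 64 mm above the feet, to be gripped across y; whole toy x from -41 (tail) to +57 mm (trunk); ears x +15 to +39, 39 mm wide. This point: on the midline, 42 mm above the soles. x to the head, z up. Starts standing on the table, any yaw. About 0.12 kg.
- orange_elephant_center (a point): Orange wooden toy elephant with a green blanket. 75 mm high. Body: flat-sided block 36 mm wide (y), x from -38 to +22 mm, 28 to 64 mm above the feet, to be gripped across y; whole toy x from -41 (tail) to +57 mm (trunk); ears x +15 to +39, 39 mm wide. This point: on the midline, 42 mm above the soles. x to the head, z up. Starts standing on the table, any yaw. About 0.12 kg.
- bare_elephant_center (a point): Unpainted toy elephant of bare light wood, no blanket. 75 mm high. Body: flat-sided block 36 mm wide (y), x from -38 to +22 mm, 28 to 64 mm above the feet, to be gripped across y; whole toy x from -41 (tail) to +57 mm (trunk); ears x +15 to +39, 39 mm wide. This point: on the midline, 42 mm above the soles. x to the head, z up. Starts standing on the table, any yaw. About 0.12 kg.
- yellow_horse_center (a point): Yellow wooden toy horse with a dark red blanket, black mane. 90 mm high. Body: flat-sided block 32 mm wide (y), x from -38 to +22 mm, 34 to 64 mm above the feet, to be gripped across y; whole toy x from -45 (tail) to +57 mm (muzzle). This point: on the midline, 44 mm above the soles. x to the head, z up. Starts standing on the table, any yaw. About 0.11 kg.
- green_tray: Green plastic tray for painted elephants, roomy enough for two side by side along its long side, each with its length across the tray: 150 x 196 mm outside (x by y), 22 mm high, walls and floor 3 mm thick, open on top, fastened to the table. Origin: centre of its underside on the table; x along the short side, y along the long side, z up.
- blue_tray: Blue plastic tray for horses: 150 x 196 mm outside (x by y), 22 mm high, walls and floor 3 mm thick, open on top, fastened to the table. Origin: centre of its underside on the table; x along the short side, y along the long side, z up.
- brown_tray: Brown cardboard-coloured tray for unpainted toys: 150 x 196 mm outside (x by y), 22 mm high, walls and floor 3 mm thick, open on top, fastened to the table. Origin: centre of its underside on the table; x along the short side, y along the long side, z up.
- jar_a_mid (a point): Small closed paint jar with a white cap, 36 mm diameter, 45 mm high, loose, standing among the toys; a bystander to leave standing where it is. This point: its centre, 22.5 mm up.
- jar_b_mid (a point): Small closed paint jar with a black cap, 36 mm diameter, 45 mm high, loose, standing among the toys; a bystander to leave standing where it is. This point: its centre, 22.5 mm up.
- jar_c_mid (a point): Small closed paint jar with a red cap, 36 mm diameter, 45 mm high, loose, standing among the toys; a bystander to leave standing where it is. This point: its centre, 22.5 mm up.
Things that resemble listed ones, but are neither listed nor needed, are in the scene too. Of the things like the blue_tray, leave any that is pink; of the rest the larger one is meant.

How it is judged:
At the end, for the whole second after the job is handed in: Painted elephants in the green tray, horse in the blue, bare elephant in the brown: each toy's point inside the walls, within 5 mm of its standing height on the tray floor, tilted under 0.15 rad, let go and at rest; each jar within 30 mm of its start, tilted under 0.3 rad (x of purple_elephant_center in the frame of green_tray between -0.07 and 0.07 m and y of purple_elephant_center in the frame of green_tray between -0.095 and 0.095 m and z of purple_elephant_center in the frame of green_tray between 0.04 and 0.05 m and angle between each of purple_elephant_center, orange_elephant_center, yellow_horse_center, bare_elephant_center's own z axis and vertical below 0.15 rad and linear speed of each of purple_elephant, orange_elephant, yellow_horse, bare_elephant below 0.02 m/s and angular speed of each of purple_elephant, orange_elephant, yellow_horse, bare_elephant below 0.2 rad/s and x of orange_elephant_center in the frame of green_tray between -0.07 and 0.07 m and y of orange_elephant_center in the frame of green_tray between -0.095 and 0.095 m and z of orange_elephant_center in the frame of green_tray between 0.04 and 0.05 m and x of yellow_horse_center in the frame of blue_tray between -0.07 and 0.07 m and y of yellow_horse_center in the frame of blue_tray between -0.095 and 0.095 m and z of yellow_horse_center in the frame of blue_tray between 0.042 and 0.052 m and x of bare_elephant_center in the frame of brown_tray between -0.07 and 0.07 m and y of bare_elephant_center in the frame of brown_tray between -0.095 and 0.095 m and z of bare_elephant_center in the frame of brown_tray between 0.04 and 0.05 m and distance of each of jar_a_mid, jar_b_mid, jar_c_mid from where it was at the start of the episode below 0.03 m and angle between each of jar_a_mid, jar_b_mid, jar_c_mid's own z axis and vertical below 0.3 rad); the robot touches nothing.
It fails at once if a paint jar is knocked over or pushed more than 30 mm (distance of any of jar_a_mid, jar_b_mid, jar_c_mid from where it was at the start of the episode above 0.03 m or angle between any of jar_a_mid, jar_b_mid, jar_c_mid's own z axis and vertical above 0.3 rad).
It also fails if it takes over 106 s, if anything falls off the work surface, if the arm or the gripper's body presses on something with over 40 N, if the wrist force passes 120 N, or if a joint passes its speed limit or range.

### The arm

A 6-joint arm with a two-finger parallel gripper is mounted at the origin on the work surface. World frame = base frame: x ahead of the robot, y to its left, z up, the work surface at z = 0. Lengths are in m, angles in rad, forces in N, time in s.
With the tool pointing down it reaches from about 0.3 to 0.825 m from the base axis. Payload 5.4 kg.
Tool frame: the origin (TCP) lies between the finger pads; the fingertips stand r.tcp_to_tips ahead of it and the grasp point (between the pads) lies 6 mm ahead of it (r.tcp_to_tips is the distance from the TCP to the fingertips, in m); z points along the fingers, y is the direction in which the jaws open and shut (so a half turn about z gives the same grasp; the last joint's range is limited). The gripper opens to 92 mm and grips with 3 to 60 N. Pads are 20 mm wide; open, the fingers measure 128 mm over their backs; the gripper's body (75 mm by 189 mm) begins 69 mm behind the grasp point.
Start: joints at [1.081, 0.158, 1.597, -0, 1.386, -0.21], TCP at [0.159, 0.553, 0.24] pointing down, gripper open.
Joint ranges: [-2.91, 2.91], [-0.94, 2.29], [0.18, 2.7], [-1.29, 4.43], [0.17, 2.64], [-3, 3]. Speed limits (rad/s): [2.57, 2.57, 3.14, 3.14, 3.14, 3.14].

### API

Orientations are given as a 3x3 rotation matrix whose columns are the frame's x, y, z axes.
In Python, from bench import r gives the robot as it stands. The module is installed in compiled form; this text tells all that it offers.
- The arm moves only by the tool send_rows, never from a script. Its argument "plan" is a list of rows, each a list of 7 numbers: the shift along the tool's x, y, z in mm, then the turn, a rotation vector about the tool's x, y, z in degrees, then the finger opening in mm, from 0 to 91.9. In form: [[tx, ty, tz, wx, wy, wz, gripper], ...]. A call has 1 to 12 rows; each row shifts and turns the commanded pose from where the row before left it, along the tool's axes as they then stand; what a row does not reach is not made up. A row lasts 1/12 s, in which the tool goes at most 41.7 mm and 7.16 degrees, less where a joint would pass 70% of its speed; a pose out of reach is approached as far as the arm can. A call with a gripper value outside its range is refused whole. The fingers move at their own pace and stop on an object; "force" is the grip in N (left out, the last holds). Time passes only in rows, so rows that do not move let the fingers close. It gives the time, the measured TCP pose, the force and the opening at its end, in the units of the state.
- r.observe(): the state, without advancing time (a new reading comes with each control period).
- r.get_image(name): name is "side" or "top"; returns a dict with "image" (480x640x3 uint8, blue, green, red), "K" (3x3 intrinsics, pixels), "R" (3x3) and "t" (3): a world point X has camera coordinates R X + t. Camera axes: x right, y down, z forward; pixel columns grow to the right and rows downward; lengths in m; the calibration is good to about 2 mm. A picture is of the moment at which its call begins. There is no depth.
- r.close_job(): hands the job in, once; it reports no verdict.
The state is a dict: "t": time; "joint_pos": joint angles; "qd": joint speeds; "joint_torque": joint torques, N m; "tool_pos": TCP position; "eef_rot": TCP orientation; "contact_force": force on the tool from outside, world axes, zero at the start; "wrist_torque": the same for the moment, N m; "grip_width": finger opening in m.
Only numpy, scipy, OpenCV 4.12 (cv2) and the standard library are available. Lean on these libraries where they do the work, as an engineer would, in place of code of your own. Each camera call takes 0.05 s, during which the arm holds its last target.

## Working session

There is one attempt and no reset: what is moved stays moved. The work goes in short steps, Python scripts to look and compute and a tool call to move; the robot and the scene stay as the last step left them, time stands still between calls to the robot, and variables do not carry over. Pictures are saved under pics/ and viewed, and the job is handed in when it is done.

Besides the shell and the picture viewer there is one more tool, called by a JSON object that holds its "op" and its "data", one argument or row to a line. send_rows: Moves the arm, as the interface text tells. Its arguments: {"type":"object","properties":{"plan":{"type":"array","items":{"type":"array","items":{"type":"number"}}},"force":{"type":"number"}},"required":["plan"]}

```bash
mkdir -p pics
python3 - <<'E'
from bench import r
import cv2,numpy as np
print(r.observe(), r.tcp_to_tips)
for n in("top","side"):
    d=r.get_image(n); cv2.imwrite(f"pics/{n}0.png",d["image"]); print(n,d["K"],d["R"],d["t"])
E
```

```text
{'t': 0.0, 'joint_pos': array([ 1.08089305e+00,  1.59051211e-01,  1.59824826e+00,  3.72243593e-06,
        1.38621304e+00, -2.10103169e-01]), 'qd': array([ 8.57698909e-04,  1.98490564e-05, -3.51185528e-04,  1.00357740e-05,
        1.20177700e-03,  1.46995555e-03]), 'joint_torque': array([-3.77698270e-04, -3.85566151e+01, -3.22109091e+01,  7.01119518e-02,
        3.77034280e-02, -1.26546561e-04]), 'tool_pos': array([0.15852906, 0.55209631, 0.23860965]), 'eef_rot': array([[-9.61110286e-01,  2.76163350e-01, -9.06596509e-04],
       [ 2.76164542e-01,  9.61108881e-01, -1.69231313e-03],
       [ 4.03983093e-04, -1.87686937e-03, -9.99998157e-01]]), 'contact_force': array([-0.46698952,  0.28382076,  0.39624166]), 'wrist_torque': array([-0.0404175 ,  0.00354897, -0.01177816]), 'grip_width': 0.09188249430811152} 0.025
top [[552.38513114   0.         313.6128589 ]
 [  0.         552.38513114 240.44277354]
 [  0.           0.           1.        ]] [[-0.01213468 -0.99989393 -0.0080549 ]
 [-0.99606652  0.01279456 -0.08768   ]
 [ 0.08777376  0.00695925 -0.99611613]] [-0.13721453  0.42496592  1.28335896]
side [[525.69152951   0.         315.16636966]
 [  0.         525.69152951 246.63577459]
 [  0.           0.           1.        ]] [[ 0.95207222 -0.3056958   0.01041982]
 [-0.14170964 -0.47102369 -0.87066358]
 [ 0.27106618  0.82745801 -0.49176861]] [-0.43644587  0.03931028  1.1587916 ]
```

View pics/top0.png

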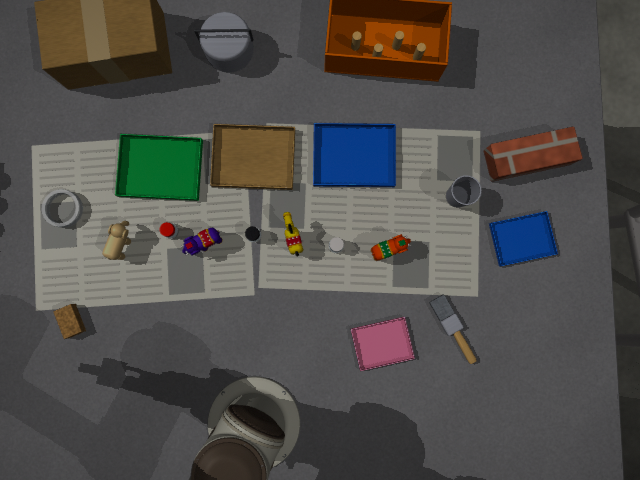

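View pics/side0.png

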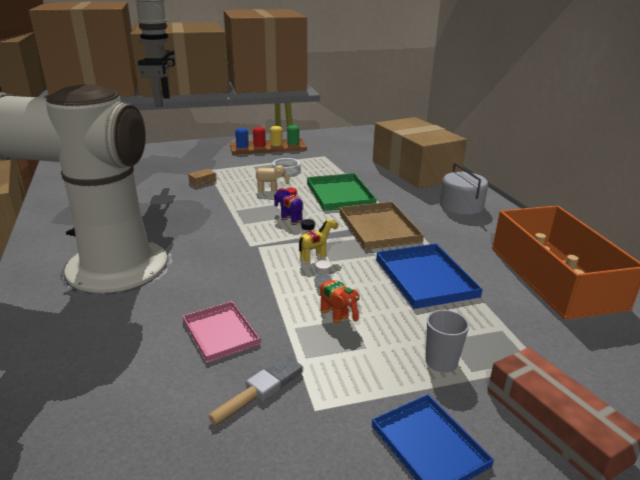

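Run:
```python
import cv2
a=cv2.imread("pics/top0.png"); 
c=a[195:275,90:290]; d=a[195:275,230:430]
import numpy as np
cv2.imwrite("pics/crop0.png",np.vstack([cv2.resize(c,None,fx=3.7,fy=3.7,interpolation=2),cv2.resize(d,None,fx=3.7,fy=3.7,interpolation=2)]))
cv2.imwrite("pics/crop1.png",cv2.resize(a[110:280,300:570],None,fx=2.8,fy=2.8,interpolation=2))
```

```text
(no output)
```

View pics/crop0.png

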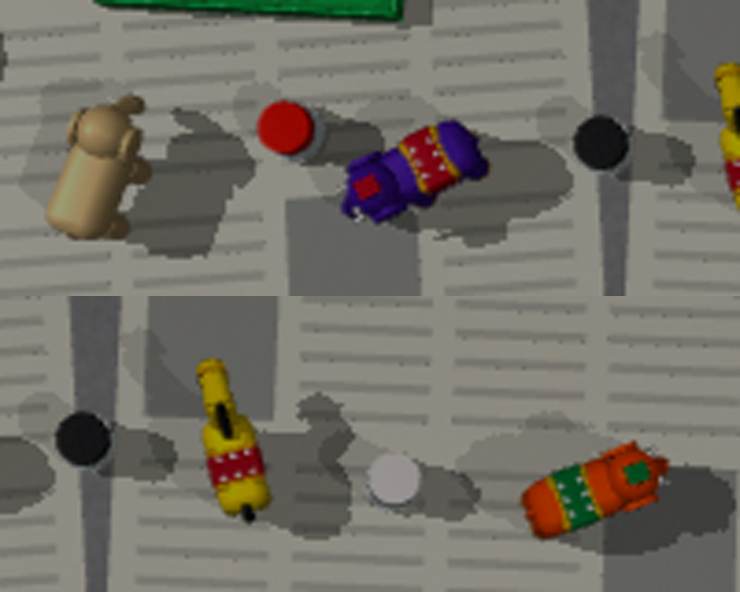

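View pics/crop1.png

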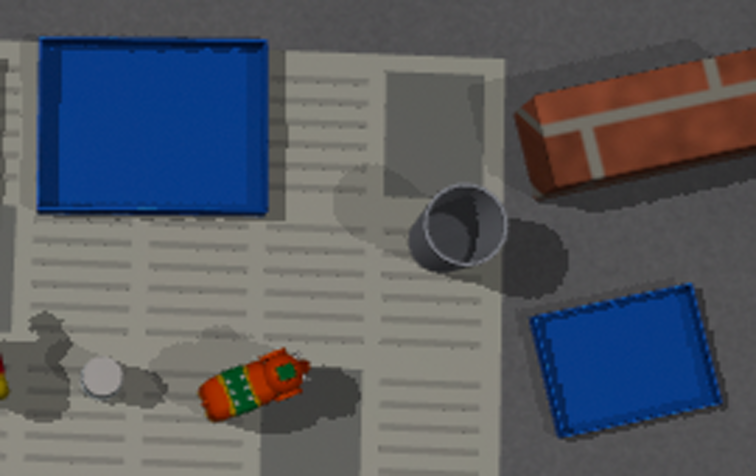

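```bash
cat > h.py <<'E'
import cv2,numpy as np
K=np.array([[552.38513114,0,313.6128589],[0,552.38513114,240.44277354],[0,0,1]])
R=np.array([[-0.01213468,-0.99989393,-0.0080549],[-0.99606652,0.01279456,-0.08768],[0.08777376,0.00695925,-0.99611613]])
t=np.array([-0.13721453,0.42496592,1.28335896])
Ks=np.array([[525.69152951,0,315.16636966],[0,525.69152951,246.63577459],[0,0,1]])
Rs=np.array([[0.95207222,-0.3056958,0.01041982],[-0.14170964,-0.47102369,-0.87066358],[0.27106618,0.82745801,-0.49176861]])
ts=np.array([-0.43644587,0.03931028,1.1587916])
def ray(p,z,K=K,R=R,t=t):
    p=np.atleast_2d(p).astype(float); d=np.c_[p,np.ones(len(p))]@np.linalg.inv(K).T@R
    c=-R.T@t; return (c+d*((z-c[2])/d[:,2])[:,None])[:,:2]
def proj(X,K=K,R=R,t=t):
    q=K@(R@np.asarray(X,float)+t); return q[:2]/q[2]
def big(m):
    n,l,s,c=cv2.connectedComponentsWithStats(m.astype(np.uint8)); i=1+s[1:,4].argmax(); return l==i
def pts(m): v,u=np.nonzero(m); return np.c_[u,v]
E
python3 - <<'E'
from h import *
print(-R.T@t,-Rs.T@ts)
a=cv2.imread("pics/top0.png"); h=cv2.cvtColor(a,cv2.COLOR_BGR2HSV); H,S,V=[h[...,i].astype(int) for i in range(3)]
def win(x0,x1,y0,y1):
    w=np.zeros(H.shape,bool); w[y0:y1,x0:x1]=1; return w
m={}
m['purple']=win(175,230,215,265)&(S>110); m['orange']=win(365,420,225,270)&(S>110)
m['horse']=win(270,312,205,262)&((S>110)|(V<45)); m['bare']=win(95,140,215,265)&(S>62)&(V>75)
for k in m:
    mm=big(m[k]); P=ray(pts(mm),.055); (c,s,an)=cv2.minAreaRect((P*1000).astype(np.float32))
    print(k,mm.sum(),np.round(c),np.round(s),round(an,1))
bl={'purple':(H<10)|(H>170),'orange':(H>45)&(H<90),'horse':(H<12)|(H>170)}
for k in bl:
    mm=big(big(m[k])&bl[k]&(S>110)); P=ray(pts(mm),.065)*1000; c,s,an=cv2.minAreaRect(P.astype(np.float32))
    print('blanket',k,mm.sum(),np.round(P.mean(0)),np.round(s),round(an,1))
for k,w,cond,z in [('green',win(105,215,125,210),(H>45)&(H<85)&(S>120),.011),('brown',win(205,300,115,195),(S>60),.011),('blue',win(308,402,115,195),(H>95)&(H<130)&(S>120),.011),('smallblue',win(480,570,200,275),(H>95)&(H<130)&(S>120),.011)]:
    mm=big(w&cond); P=ray(pts(mm),.022)*1000; c,s,an=cv2.minAreaRect(P.astype(np.float32)); print(k,np.round(c),np.round(s),round(an,1))
for k,w,cond in [('red',win(155,180,218,242),(S>150)),('black',win(243,262,224,244),V<40),('white',win(327,347,234,252),(S<25)&(V>130))]:
    mm=big(w&cond); P=ray(pts(mm),.045)*1000; print(k,mm.sum(),P.mean(0).round(), np.ptp(P,axis=0).round())
o=a.copy()
for k in m: o[big(m[k])]=(255,0,255)
cv2.imwrite("pics/m.png",cv2.resize(o[195:275,90:430],None,fx=2.3,fy=2.3))
E
```

```text
[ 0.30898403 -0.15156844  1.31453032] [ 0.10698942 -1.07375499  0.60863105]
purple 595 [421. 117.] [44. 94.] 23.5
orange 586 [ 404. -319.] [40. 93.] 17.7
horse 493 [437. -92.] [104.  33.] 13.5
bare 537 [431. 316.] [40. 94.] 71.1
blanket purple 115 [428. 103.] [38. 16.] 26.6
blanket orange 102 [ 398. -304.] [36. 17.] 18.3
blanket horse 98 [420. -97.] [17. 33.] 13.4
green [604. 224.] [199. 152.] 86.3
brown [626.   1.] [197. 154.] 87.1
blue [ 627. -241.] [196. 153.] 89.2
smallblue [ 422. -633.] [105. 141.] 11.2
red 170 [451. 197.] [33. 33.]
black 154 [439.  -1.] [30. 32.]
white 215 [ 418. -197.] [37. 40.]
```

View pics/m.png

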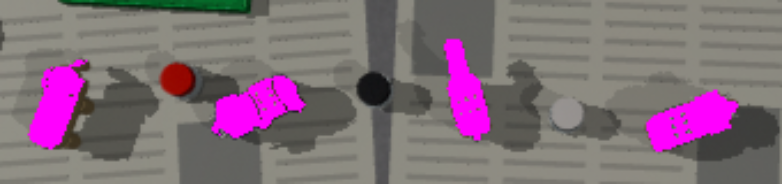

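```bash
cat >> h.py <<'E'
def go(x,y,z,yaw=None):
    from bench import r
    s=r.observe(); d=np.array([x,y,z])-s['tool_pos']*1000; E=s['eef_rot']
    yw=np.degrees(np.arctan2(E[1,1],E[0,1])); print('t',round(s['t'],2),'pos',(s['tool_pos']*1000).round(1),'yaw_y',round(yw,1),'grip',round(s['grip_width']*1000,1),'F',s['contact_force'].round(1),'q',s['joint_pos'].round(2),'tilt',E[:,2].round(3))
    print('  tool shift mm',(E.T@d).round(1), 'wz deg', None if yaw is None else round(-((yaw-yw+180)%360-180),1))
E
python3 - <<'E'
from h import *
o=cv2.imread("pics/side0.png"); 
for (x,y,h,z) in [(424,110,114,42),(401,-311.5,-72,42),(429,-94.5,14,44),(424,316.5,-19,42)]:
    for X in [(-38,0,64),(22,0,64),(0,0,0),(57,0,30),(-8,18,64),(-8,-18,64)]:
        a=np.radians(h); w=np.array([x+X[0]*np.cos(a)-X[1]*np.sin(a),y+X[0]*np.sin(a)+X[1]*np.cos(a),X[2]])/1000
        p=proj(w,Ks,Rs,ts); cv2.circle(o,tuple(int(v) for v in p.round()),1,(255,255,0),-1)
cv2.imwrite("pics/s1.png",cv2.resize(o[150:330,230:380],None,fx=3.3,fy=3.3,interpolation=2))
go(421,317.5,150,71)
E
```

```text
t 0.1 pos [158.6 552.2 238.7] yaw_y 74.0 grip 91.7 F [ 0.8 -0.1 -0. ] q [ 1.08  0.16  1.6  -0.    1.39 -0.21] tilt [-0.001 -0.001 -1.   ]
  tool shift mm [-317.  -152.9   88.9] wz deg 3.0
```

View pics/s1.png

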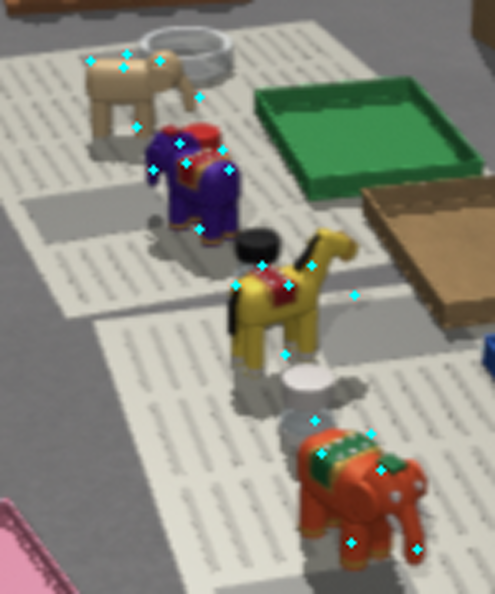

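{"op": "send_rows", "data": {
  "plan": [
    [-28.8,-13.9,8.1,0,0,0,64],
    [-28.8,-13.9,8.1,0,0,0,64],
    [-28.8,-13.9,8.1,0,0,0,64],
    [-28.8,-13.9,8.1,0,0,0,64],
    [-28.8,-13.9,8.1,0,0,0,64],
    [-28.8,-13.9,8.1,0,0,0,64],
    [-28.8,-13.9,8.1,0,0,0,64],
    [-28.8,-13.9,8.1,0,0,0,64],
    [-28.8,-13.9,8.1,0,0,0,64],
    [-28.8,-13.9,8.1,0,0,0,64],
    [-28.8,-13.9,8.1,0,0,0,64],
    [0,0,0,0,0,3,64]
  ],
  "force": 15
}}

```text
t: 1.1
tool_pos: [0.4236, 0.3143, 0.1486]
eef_rot: [[-0.944, 0.331, -0.001], [0.331, 0.944, -0.003], [0.0, -0.003, -1.0]]
contact_force: [-1.4, 0.4, -0.4]
grip_width: 0.0642
```

Run:
```python
from h import *
go(421,317.5,54,71)
```

```text
t 1.1 pos [423.6 314.3 148.6] yaw_y 70.7 grip 64.2 F [-1.4  0.4 -0.4] q [ 0.41  0.13  1.82 -0.    1.2  -0.82] tilt [-0.001 -0.003 -1.   ]
  tool shift mm [ 3.5  2.5 94.6] wz deg -0.3
```

{"op": "send_rows", "data": {
  "plan": [
    [0,0,15,0,0,0,64],
    [0,0,15,0,0,0,64],
    [0,0,10,0,0,0,64],
    [0,0,0,0,0,0,64]
  ]
}}

```text
t: 1.43
tool_pos: [0.4191, 0.3173, 0.1077]
eef_rot: [[-0.945, 0.326, -0.005], [0.326, 0.945, -0.002], [0.004, -0.004, -1.0]]
contact_force: [-0.5, 0.4, 0.5]
grip_width: 0.0639
```

Run:
```python
from h import *
go(421,317.5,54,71)
from bench import r
cv2.imwrite("pics/t2.png",cv2.resize(r.get_image("side")["image"][130:260,200:360],None,fx=4,fy=4,interpolation=2))
```

```text
t 1.43 pos [419.1 317.3 107.7] yaw_y 71.0 grip 63.9 F [-0.5  0.4  0.5] q [ 0.42  0.18  1.85 -0.    1.12 -0.82] tilt [-0.005 -0.002 -1.   ]
  tool shift mm [-1.9  1.  53.7] wz deg -0.0
```

View pics/t2.png

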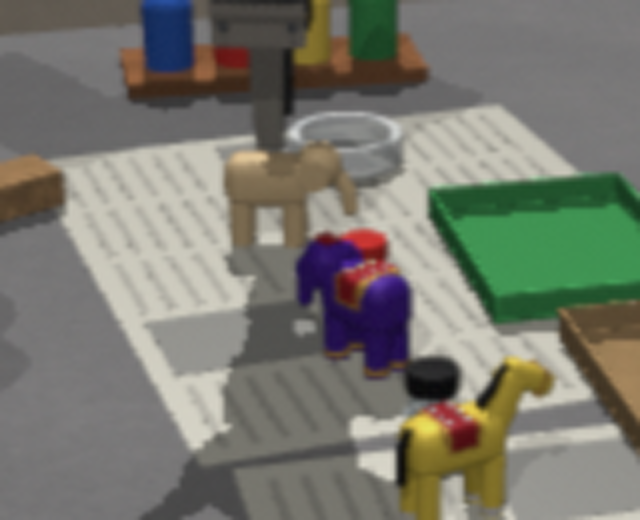

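Run:
```python
from h import *
for s in (-1,1):
  p=np.array([.4191,.3173,.083])+s*.032*np.array([.326,.945,0]); q=proj(p,Ks,Rs,ts); print(q.round(1),((q-[200,130])*4).round())
```

```text
[267.  165.6] [268. 142.]
[269.3 157.7] [277. 111.]
```

{"op": "send_rows", "data": {
  "plan": [
    [-1,1,15,0,0,0,64],
    [0,0,15,0,0,0,64],
    [0,0,15,0,0,0,64],
    [0,0,8,0,0,0,64],
    [0,0,0,0,0,0,64],
    [0,0,0,0,0,0,30],
    [0,0,0,0,0,0,30],
    [0,0,0,0,0,0,30],
    [0,0,0,0,0,0,30],
    [0,0,0,0,0,0,30]
  ]
}}

```text
t: 2.32
tool_pos: [0.4228, 0.3189, 0.0583]
eef_rot: [[-0.945, 0.326, 0.001], [0.326, 0.945, 0.0], [-0.001, 0.001, -1.0]]
contact_force: [-0.6, -0.9, 2.1]
grip_width: 0.0361
```

Run:
```python
from h import *
go(626,1,150,87)
```

```text
t 2.32 pos [422.8 318.9  58.3] yaw_y 71.0 grip 36.1 F [-0.6 -0.9  2.1] q [ 0.42  0.26  1.87 -0.    1.01 -0.82] tilt [ 0.001  0.    -1.   ]
  tool shift mm [-295.8 -234.3  -91.6] wz deg -16.0
```

{"op": "send_rows", "data": {
  "plan": [
    [0,0,-15,0,0,-4,30],
    [0,0,-25,0,0,-4,30],
    [0,0,-25,0,0,-4,30],
    [0,0,-25,0,0,-4,30],
    [-16,-22,0,0,0,0,30],
    [-18,-25,0,0,0,0,30],
    [-18,-25,0,0,0,0,30],
    [-18,-25,0,0,0,0,30],
    [-18,-25,0,0,0,0,30],
    [-18,-25,0,0,0,0,30],
    [-18,-25,0,0,0,0,30],
    [-18,-25,0,0,0,0,30]
  ]
}}

```text
t: 3.32
tool_pos: [0.5542, 0.1132, 0.1474]
eef_rot: [[-0.999, 0.053, -0.0], [0.053, 0.999, 0.0], [0.0, 0.0, -1.0]]
contact_force: [0.3, 0.5, -0.6]
grip_width: 0.0362
```

Run:
```python
from h import *
go(617,1,90,87)
```

```text
t 3.32 pos [554.2 113.2 147.4] yaw_y 87.0 grip 36.2 F [ 0.3  0.5 -0.6] q [-0.01  0.22  1.71  0.    1.21 -1.53] tilt [-0.  0. -1.]
  tool shift mm [ -68.7 -108.8   57.4] wz deg -0.0
```

{"op": "send_rows", "data": {
  "plan": [
    [-15,-24,0,0,0,0,30],
    [-15,-24,0,0,0,0,30],
    [-15,-24,0,0,0,0,30],
    [-15,-24,0,0,0,0,30],
    [-8.7,-13,0,0,0,0,30],
    [0,0,15,0,0,0,30],
    [0,0,20,0,0,0,30],
    [0,0,20,0,0,0,30],
    [0,0,15,0,0,0,30],
    [0,0,8,0,0,0,30],
    [0,0,4,0,0,0,30],
    [0,0,0,0,0,0,30]
  ]
}}

```text
t: 4.32
tool_pos: [0.616, 0.0025, 0.0648]
eef_rot: [[-0.999, 0.053, -0.001], [0.053, 0.999, 0.0], [0.001, 0.0, -1.0]]
contact_force: [0.7, -0.4, -1.1]
grip_width: 0.0361
```

Run:
```python
from h import *
go(617,1,61.5,87)
from bench import r
cv2.imwrite("pics/s3.png",cv2.resize(r.get_image("side")["image"][120:300,250:450],None,fx=4,fy=3.3,interpolation=2))
```

```text
t 4.32 pos [616.    2.5  64.8] yaw_y 87.0 grip 36.1 F [ 0.7 -0.4 -1.1] q [-0.19  0.45  1.61  0.    1.09 -1.71] tilt [-0.001  0.    -1.   ]
  tool shift mm [-1.1 -1.5  3.3] wz deg -0.0
```

View pics/s3.png

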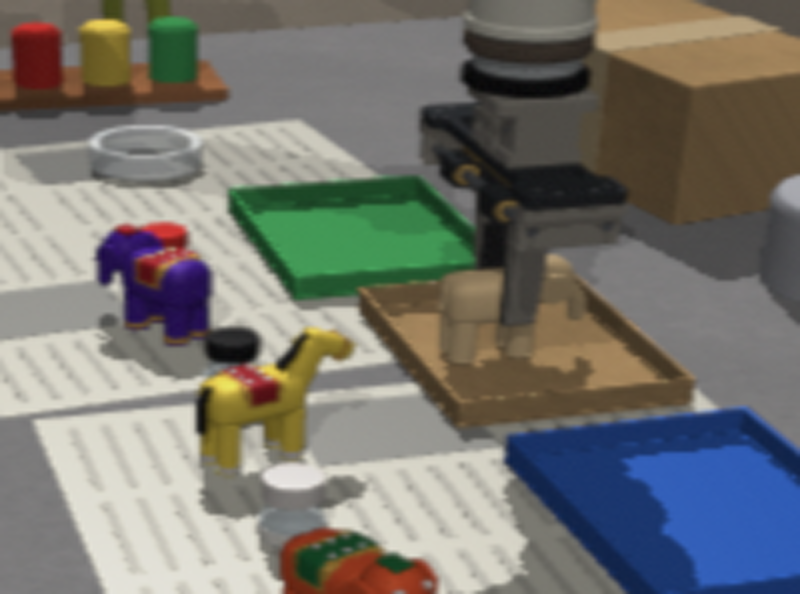

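The picture shows the bare elephant held over the brown tray floor at about (510,320). I'll lower it the last 3 mm and release.

{"op": "send_rows", "data": {
  "plan": [
    [0,0,2,0,0,0,30],
    [0,0,1,0,0,0,30],
    [0,0,0,0,0,0,30]
  ]
}}

```text
t: 4.62
tool_pos: [0.617, 0.002, 0.0632]
eef_rot: [[-0.999, 0.053, 0.001], [0.053, 0.999, -0.0], [-0.001, -0.0, -1.0]]
contact_force: [0.6, -1.0, -1.5]
grip_width: 0.0359
```

{"op": "send_rows", "data": {
  "plan": [
    [0,0,1,0,0,0,30],
    [0,0,1,0,0,0,30],
    [0,0,0,0,0,0,30]
  ]
}}

```text
t: 4.87
tool_pos: [0.617, 0.002, 0.0613]
eef_rot: [[-0.999, 0.053, 0.001], [0.053, 0.999, -0.0], [-0.001, -0.0, -1.0]]
contact_force: [-1.2, 0.1, 2.4]
grip_width: 0.0364
```

{"op": "send_rows", "data": {
  "plan": [
    [0,0,0,0,0,0,60],
    [0,0,0,0,0,0,60],
    [0,0,0,0,0,0,60],
    [0,0,-10,0,0,0,60],
    [0,0,-25,0,0,0,60],
    [0,0,-25,0,0,-6,60],
    [0,0,-25,0,0,-6,60],
    [0,0,-15,0,0,-5,60],
    [0,0,0,0,0,0,60]
  ]
}}

```text
t: 5.62
tool_pos: [0.6193, 0.0016, 0.1659]
eef_rot: [[-0.97, -0.244, 0.009], [-0.244, 0.97, -0.002], [-0.008, -0.004, -1.0]]
contact_force: [0.3, -0.0, 0.5]
grip_width: 0.0601
```

Run:
```python
from h import *
go(426,-95.5,130,104)
```

```text
t 5.62 pos [619.3   1.6 165.9] yaw_y 104.1 grip 60.1 F [ 0.3 -0.   0.5] q [-0.19  0.33  1.55 -0.    1.26 -2.01] tilt [ 0.009 -0.002 -1.   ]
  tool shift mm [211.4 -46.9  34.4] wz deg 0.1
```

{"op": "send_rows", "data": {
  "plan": [
    [26,-6,0,0,0,0,60],
    [26,-6,0,0,0,0,60],
    [26,-6,0,0,0,0,60],
    [26,-6,0,0,0,0,60],
    [26,-6,0,0,0,0,60],
    [26,-6,0,0,0,0,60],
    [26,-6,0,0,0,0,60],
    [15,-3,0,0,0,0,60],
    [12,-3,0,0,0,0,60],
    [0,0,0,0,0,0,60],
    [0,0,0,0,0,0,60]
  ]
}}

```text
t: 6.53
tool_pos: [0.425, -0.0949, 0.16]
eef_rot: [[-0.971, -0.239, -0.0], [-0.239, 0.971, 0.0], [0.0, 0.001, -1.0]]
contact_force: [0.5, 0.2, -0.2]
grip_width: 0.0597
```

Run:
```python
from h import *
from bench import r
go(426,-95.5,59,104)
b=r.get_image("side")["image"][120:300,230:430]
b=cv2.resize(b,None,fx=2.2,fy=2.2,interpolation=2); c=cv2.resize(r.get_image("top")["image"][100:280,200:380],None,fx=2,fy=2.2,interpolation=2)
cv2.imwrite("pics/s4.png",np.hstack([b,c]))
```

```text
t 6.53 pos [425.  -94.9 160. ] yaw_y 103.8 grip 59.7 F [ 0.5  0.2 -0.2] q [-0.5  -0.14  2.06  0.    1.22 -2.31] tilt [-0.  0. -1.]
  tool shift mm [ -0.8  -0.9 101. ] wz deg -0.2
```

View pics/s4.png

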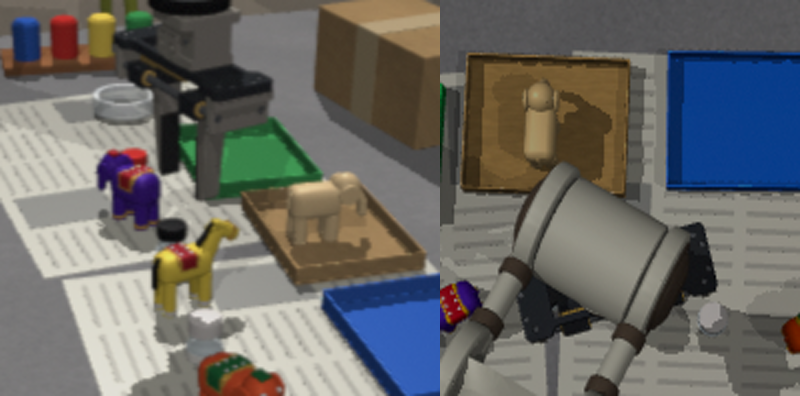

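{"op": "send_rows", "data": {
  "plan": [
    [0,0,15,0,0,0,60],
    [0,0,20,0,0,0,60],
    [0,0,20,0,0,0,60],
    [0,0,20,0,0,0,60],
    [0,0,15,0,0,0,60],
    [0,0,10,0,0,0,60],
    [0,0,4,0,0,0,60],
    [0,0,0,0,0,0,26],
    [0,0,0,0,0,0,26],
    [0,0,0,0,0,0,26],
    [0,0,0,0,0,0,26],
    [0,0,0,0,0,0,26]
  ]
}}

```text
t: 7.63
tool_pos: [0.426, -0.0953, 0.0574]
eef_rot: [[-0.97, -0.241, 0.002], [-0.241, 0.97, -0.001], [-0.001, -0.001, -1.0]]
contact_force: [-0.0, -0.4, 2.1]
grip_width: 0.032
```

Run:
```python
from h import *
go(618,-242,150,None)
```

```text
t 7.63 pos [426.  -95.3  57.4] yaw_y 104.0 grip 32.0 F [-0.  -0.4  2.1] q [-0.5   0.04  2.12 -0.    0.98 -2.31] tilt [ 0.002 -0.001 -1.   ]
  tool shift mm [-151.  -188.8  -92.2] wz deg None
```

{"op": "send_rows", "data": {
  "plan": [
    [0,0,-15,0,0,0,26],
    [0,0,-25,0,0,5,26],
    [0,0,-25,0,0,5,26],
    [0,0,-25,0,0,4,26],
    [-21,-16,0,0,0,0,26],
    [-24,-18.5,0,0,0,0,26],
    [-24,-18.5,0,0,0,0,26],
    [-24,-18.5,0,0,0,0,26],
    [-24,-18.5,0,0,0,0,26],
    [-24,-18.5,0,0,0,0,26],
    [-24,-18.5,0,0,0,0,26],
    [-24,-18.5,0,0,0,0,26]
  ]
}}

```text
t: 8.63
tool_pos: [0.6151, -0.2414, 0.1462]
eef_rot: [[-1.0, 0.001, -0.0], [0.001, 1.0, 0.0], [0.0, 0.0, -1.0]]
contact_force: [0.1, 0.6, -1.4]
grip_width: 0.0321
```

Run:
```python
from h import *
go(618,-242,62,90)
```

```text
t 8.63 pos [ 615.1 -241.4  146.2] yaw_y 90.0 grip 32.1 F [ 0.1  0.6 -1.4] q [-0.56  0.45  1.42  0.    1.27 -2.13] tilt [-0.  0. -1.]
  tool shift mm [-2.9 -0.7 84.2] wz deg -0.0
```

{"op": "send_rows", "data": {
  "plan": [
    [0,0,0,0,0,0,26],
    [0,0,15,0,0,0,26],
    [0,0,20,0,0,0,26],
    [0,0,20,0,0,0,26],
    [0,0,14,0,0,0,26],
    [0,0,8,0,0,0,26],
    [0,0,4,0,0,0,26],
    [0,0,2,0,0,0,26],
    [0,0,1,0,0,0,26],
    [0,0,0,0,0,0,26],
    [0,0,0,0,0,0,26]
  ]
}}

```text
t: 9.55
tool_pos: [0.6149, -0.2409, 0.0637]
eef_rot: [[-1.0, 0.001, 0.002], [0.001, 1.0, -0.001], [-0.002, -0.001, -1.0]]
contact_force: [0.6, -0.1, -1.1]
grip_width: 0.0318
```

{"op": "send_rows", "data": {
  "plan": [
    [0,0,1.5,0,0,0,26],
    [0,0,1,0,0,0,26],
    [0,0,0.5,0,0,0,26],
    [0,0,0,0,0,0,26]
  ]
}}

```text
t: 9.88
tool_pos: [0.6146, -0.2409, 0.0604]
eef_rot: [[-1.0, 0.0, 0.001], [0.0, 1.0, -0.001], [-0.001, -0.001, -1.0]]
contact_force: [-0.6, 0.1, 2.4]
grip_width: 0.0319
```

{"op": "send_rows", "data": {
  "plan": [
    [0,0,0,0,0,0,60],
    [0,0,0,0,0,0,60],
    [0,0,0,0,0,0,60],
    [0,0,-10,0,0,0,60],
    [0,0,-20,0,0,0,60],
    [0,0,-20,0,0,0,60],
    [0,0,-25,0,0,6,60],
    [0,0,-25,0,0,6,60],
    [0,0,0,0,0,6,60],
    [0,0,0,0,0,6,60],
    [0,0,0,0,0,6,60],
    [0,0,0,0,0,6,60]
  ]
}}

```text
t: 10.88
tool_pos: [0.6144, -0.2406, 0.1605]
eef_rot: [[-0.806, 0.592, 0.001], [0.592, 0.806, -0.0], [-0.001, 0.0, -1.0]]
contact_force: [0.3, 0.6, -0.6]
grip_width: 0.0604
```

{"op": "send_rows", "data": {
  "plan": [
    [0,0,0,0,0,6,60],
    [0,0,0,0,0,6,60],
    [0,0,0,0,0,6,60],
    [0,0,0,0,0,6,60],
    [0,0,0,0,0,6,60],
    [0,0,0,0,0,6,60],
    [0,0,0,0,0,0,60]
  ]
}}

```text
t: 11.47
tool_pos: [0.6144, -0.2406, 0.1602]
eef_rot: [[-0.306, 0.952, 0.001], [0.952, 0.306, -0.0], [-0.0, 0.0, -1.0]]
contact_force: [0.2, -0.2, -0.6]
grip_width: 0.0602
```

Run:
```python
from h import *
go(400,-308.6,160,18)
```

```text
t 11.47 pos [ 614.4 -240.6  160.2] yaw_y 17.8 grip 60.2 F [ 0.2 -0.2 -0.6] q [-0.56  0.44  1.42  0.    1.29 -0.87] tilt [ 0.001 -0.    -1.   ]
  tool shift mm [ 9.000e-01 -2.249e+02  1.000e-01] wz deg -0.2
```

{"op": "send_rows", "data": {
  "plan": [
    [0,-20,0,0,0,0,60],
    [0,-27,0,0,0,0,60],
    [0,-27,0,0,0,0,60],
    [0,-27,0,0,0,0,60],
    [0,-27,0,0,0,0,60],
    [0,-27,0,0,0,0,60],
    [0,-27,0,0,0,0,60],
    [0,-23,0,0,0,0,60],
    [1,-20,0,0,0,0,60],
    [0,0,20,0,0,0,60],
    [0,0,20,0,0,0,60],
    [0,0,0,0,0,0,60]
  ]
}}

```text
t: 12.47
tool_pos: [0.398, -0.3072, 0.1166]
eef_rot: [[-0.31, 0.951, -0.004], [0.951, 0.31, 0.005], [0.006, -0.002, -1.0]]
contact_force: [-0.0, 0.1, -0.6]
grip_width: 0.0599
```

Run:
```python
from h import *
from bench import r
go(400,-308.6,57,18)
s=r.observe(); T=s['tool_pos']; E=s['eef_rot']
im=r.get_image("side")["image"]
w=r.get_image("top")["image"][120:280,300:440]
b=cv2.resize(im[180:360,260:440],None,fx=3,fy=3,interpolation=2)
c=cv2.resize(w,None,fx=1.7,fy=3.375,interpolation=2)
cv2.imwrite("pics/s5.png",np.hstack([b,c]))
```

```text
t 12.47 pos [ 398.  -307.2  116.6] yaw_y 18.1 grip 59.9 F [-0.   0.1 -0.6] q [-0.9   0.11  1.91  0.    1.13 -1.21] tilt [-0.004  0.005 -1.   ]
  tool shift mm [-2.2  1.6 59.6] wz deg 0.1
```

View pics/s5.png

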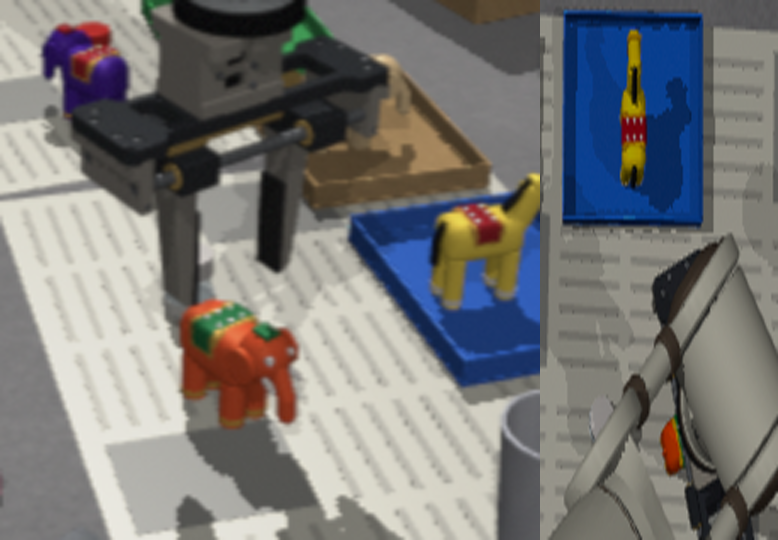

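{"op": "send_rows", "data": {
  "plan": [
    [0,0,15,0,0,0,60],
    [0,0,18,0,0,0,60],
    [0,0,15,0,0,0,60],
    [0,0,9,0,0,0,60],
    [0,0,4,0,0,0,60],
    [0,0,0,0,0,0,30],
    [0,0,0,0,0,0,30],
    [0,0,0,0,0,0,30],
    [0,0,0,0,0,0,30],
    [0,0,0,0,0,0,30]
  ]
}}

```text
t: 13.4
tool_pos: [0.4004, -0.3097, 0.0596]
eef_rot: [[-0.309, 0.951, 0.001], [0.951, 0.309, -0.001], [-0.002, 0.001, -1.0]]
contact_force: [-1.3, -0.0, 3.7]
grip_width: 0.0357
```

Run:
```python
from h import *
a=np.radians(-3.7)
for y in (45,-45):
    x=-10; print(604+x*np.cos(a)-y*np.sin(a),224+x*np.sin(a)+y*np.cos(a))
go(591,179,57,86.3)
```

```text
596.9247976886613 269.55152590477763
591.1168899458951 179.73912026028154
t 13.4 pos [ 400.4 -309.7   59.6] yaw_y 18.0 grip 35.7 F [-1.3 -0.   3.7] q [-0.9   0.21  1.93 -0.    1.   -1.21] tilt [ 0.001 -0.001 -1.   ]
  tool shift mm [406.  332.1   2.1] wz deg -68.3
```

{"op": "send_rows", "data": {
  "plan": [
    [0,0,-15,0,0,0,30],
    [0,0,-22,0,0,-6,30],
    [0,0,-22,0,0,-6.3,30],
    [0,0,-22,0,0,-6.3,30],
    [0,0,-22,0,0,-6.3,30],
    [0,0,-17,0,0,-6.3,30],
    [0,0,0,0,0,-6.3,30],
    [0,0,0,0,0,-6.3,30],
    [0,0,0,0,0,-6.3,30],
    [0,0,0,0,0,-6.3,30],
    [0,0,0,0,0,-6.3,30],
    [0,0,0,0,0,-5.6,30]
  ]
}}

```text
t: 14.4
tool_pos: [0.3998, -0.3089, 0.1786]
eef_rot: [[-0.998, 0.06, 0.0], [0.06, 0.998, 0.0], [-0.0, 0.0, -1.0]]
contact_force: [0.3, 0.6, -0.0]
grip_width: 0.0359
```

Run:
```python
from h import *
go(591,179,179.6,86.3)
```

```text
t 14.4 pos [ 399.8 -308.9  178.6] yaw_y 86.6 grip 35.9 F [ 0.3  0.6 -0. ] q [-0.9   0.03  1.86  0.    1.25 -2.41] tilt [ 0.  0. -1.]
  tool shift mm [-161.7  498.4   -1. ] wz deg 0.3
```

{"op": "send_rows", "data": {
  "plan": [
    [-6,18,0,0,0,0,30],
    [-9,28,0,0,0,0,30],
    [-9,28,0,0,0,0,30],
    [-9,28,0,0,0,0,30],
    [-9,28,0,0,0,0,30],
    [-9,28,0,0,0,0,30],
    [-9,28,0,0,0,0,30],
    [-9,28,0,0,0,0,30],
    [-9,28,0,0,0,0,30],
    [-9,28,0,0,0,0,30],
    [-9,28,0,0,0,0,30],
    [-9,28,0,0,0,0,30]
  ]
}}

```text
t: 15.4
tool_pos: [0.5261, 0.011, 0.1786]
eef_rot: [[-0.998, 0.065, 0.0], [0.065, 0.998, -0.0], [-0.0, -0.0, -1.0]]
contact_force: [0.8, -0.2, -0.6]
grip_width: 0.0361
```

Run:
```python
from h import *
go(591,179,179.6,86.3)
```

```text
t 15.4 pos [526.1  11.  178.6] yaw_y 86.3 grip 36.1 F [ 0.8 -0.2 -0.6] q [-0.21  0.09  1.8  -0.    1.25 -1.71] tilt [ 0. -0. -1.]
  tool shift mm [-53.8 171.9  -1. ] wz deg -0.0
```

{"op": "send_rows", "data": {
  "plan": [
    [-8,26,0,0,0,0,30],
    [-8,26,0,0,0,0,30],
    [-8,26,0,0,0,0,30],
    [-8,26,0,0,0,0,30],
    [-8,26,0,0,0,0,30],
    [-8,24,0,0,0,0,30],
    [-7,18,0,0,0,0,30],
    [0,0,20,0,0,0,30],
    [0,0,25,0,0,0,30],
    [0,0,25,0,0,0,30],
    [0,0,15,0,0,0,30],
    [0,0,0,0,0,0,30]
  ]
}}

```text
t: 16.4
tool_pos: [0.5887, 0.1772, 0.089]
eef_rot: [[-0.998, 0.065, -0.008], [0.065, 0.998, -0.001], [0.008, -0.001, -1.0]]
contact_force: [-0.6, 0.0, -0.6]
grip_width: 0.0363
```

Run:
```python
from h import *
from bench import r
go(591,179,62.6,86.3)
b=cv2.resize(r.get_image("side")["image"][120:300,250:450],None,fx=4,fy=3.3,interpolation=2)
cv2.imwrite("pics/s6.png",b)
```

```text
t 16.4 pos [588.7 177.2  89. ] yaw_y 86.3 grip 36.3 F [-0.6  0.  -0.6] q [ 0.1   0.42  1.59  0.    1.14 -1.41] tilt [-0.008 -0.001 -1.   ]
  tool shift mm [-2.4  1.9 26.4] wz deg -0.0
```

View pics/s6.png

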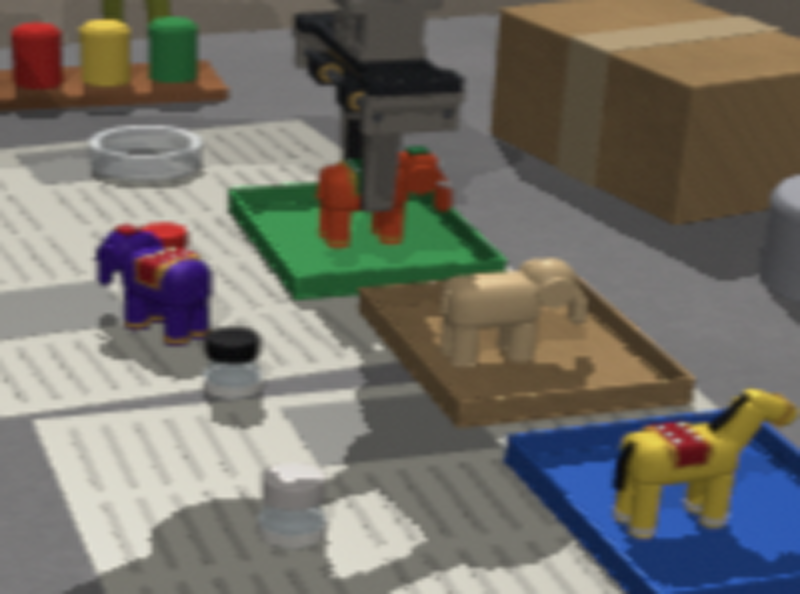

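{"op": "send_rows", "data": {
  "plan": [
    [0,0,8,0,0,0,30],
    [0,0,8,0,0,0,30],
    [0,0,6,0,0,0,30],
    [0,0,4,0,0,0,30],
    [0,0,2,0,0,0,30],
    [0,0,0,0,0,0,30],
    [0,0,0,0,0,0,30]
  ]
}}

```text
t: 17.03
tool_pos: [0.5921, 0.1775, 0.0657]
eef_rot: [[-0.998, 0.065, 0.0], [0.065, 0.998, 0.0], [-0.0, 0.0, -1.0]]
contact_force: [-0.5, 0.6, -1.3]
grip_width: 0.0361
```

{"op": "send_rows", "data": {
  "plan": [
    [0,0,1.5,0,0,0,30],
    [0,0,1,0,0,0,30],
    [0,0,0.5,0,0,0,30],
    [0,0,0,0,0,0,30]
  ]
}}

```text
t: 17.37
tool_pos: [0.5921, 0.1776, 0.0627]
eef_rot: [[-0.998, 0.065, 0.0], [0.065, 0.998, 0.0], [-0.0, 0.0, -1.0]]
contact_force: [0.1, 1.2, -2.0]
grip_width: 0.0364
```

{"op": "send_rows", "data": {
  "plan": [
    [0,0,0.7,0,0,0,30],
    [0,0,0.3,0,0,0,30],
    [0,0,0,0,0,0,30]
  ]
}}

```text
t: 17.62
tool_pos: [0.5922, 0.1775, 0.0626]
eef_rot: [[-0.998, 0.065, 0.0], [0.065, 0.998, -0.0], [-0.0, -0.0, -1.0]]
contact_force: [-3.5, -1.0, 6.0]
grip_width: 0.036
```

{"op": "send_rows", "data": {
  "plan": [
    [0,0,0,0,0,0,58],
    [0,0,0,0,0,0,58],
    [0,0,0,0,0,0,58],
    [0,0,-10,0,0,0,58],
    [0,0,-20,0,0,0,58],
    [0,0,-20,0,0,0,58],
    [0,0,-25,0,0,0,58],
    [0,0,-23,0,0,6.3,58],
    [0,0,0,0,0,7,58],
    [0,0,0,0,0,7,58],
    [0,0,0,0,0,7,58],
    [0,0,0,0,0,7,58]
  ]
}}

```text
t: 18.62
tool_pos: [0.5922, 0.1776, 0.1605]
eef_rot: [[-0.784, 0.621, 0.001], [0.621, 0.784, 0.0], [-0.001, 0.001, -1.0]]
contact_force: [-0.5, -1.1, -0.5]
grip_width: 0.0581
```

{"op": "send_rows", "data": {
  "plan": [
    [0,0,0,0,0,7,58],
    [0,0,0,0,0,7,58],
    [0,0,0,0,0,7,58],
    [0,0,0,0,0,7,58],
    [0,0,0,0,0,0,58],
    [0,0,0,0,0,0,58]
  ]
}}

```text
t: 19.12
tool_pos: [0.5921, 0.1775, 0.16]
eef_rot: [[-0.409, 0.912, 0.0], [0.912, 0.409, -0.0], [-0.0, 0.0, -1.0]]
contact_force: [0.1, -0.1, 0.4]
grip_width: 0.0581
```

Run:
```python
from h import *
go(425.2,107.3,160,24)
```

```text
t 19.12 pos [592.1 177.5 160. ] yaw_y 24.2 grip 58.1 F [ 0.1 -0.1  0.4] q [ 0.1   0.34  1.55 -0.    1.26 -0.33] tilt [ 0. -0. -1.]
  tool shift mm [ 4.20e+00 -1.81e+02 -1.00e-01] wz deg 0.2
```

{"op": "send_rows", "data": {
  "plan": [
    [0.6,-20,0,0,0,0,58],
    [0.6,-26,0,0,0,0,58],
    [0.6,-26,0,0,0,0,58],
    [0.6,-26,0,0,0,0,58],
    [0.6,-26,0,0,0,0,58],
    [0.6,-24,0,0,0,0,58],
    [0.6,-20,0,0,0,0,58],
    [0,-13,0,0,0,0,58],
    [0,0,15,0,0,0,58],
    [0,0,20,0,0,0,58],
    [0,0,5,0,0,0,58],
    [0,0,0,0,0,0,58]
  ]
}}

```text
t: 20.12
tool_pos: [0.4236, 0.1078, 0.1183]
eef_rot: [[-0.408, 0.913, -0.003], [0.913, 0.408, 0.0], [0.001, -0.003, -1.0]]
contact_force: [0.6, 0.7, 0.4]
grip_width: 0.0584
```

Run:
```python
from h import *
from bench import r
go(425.2,107.3,57,24)
b=cv2.resize(r.get_image("side")["image"][120:300,230:430],None,fx=4,fy=3.3,interpolation=2)
cv2.imwrite("pics/s7.png",b)
```

```text
t 20.12 pos [423.6 107.8 118.3] yaw_y 24.1 grip 58.4 F [0.6 0.7 0.4] q [-0.03 -0.07  2.09 -0.    1.13 -0.45] tilt [-0.003  0.    -1.   ]
  tool shift mm [-1.2  1.4 61.3] wz deg 0.1
```

View pics/s7.png

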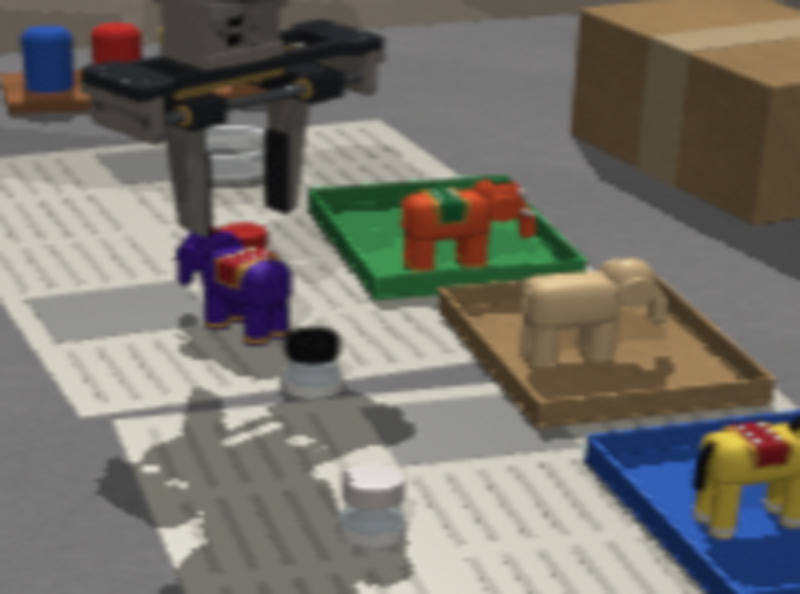

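The orange elephant stands in the green tray at about (450,230), and the fingers straddle the purple one at about (245,285). I'll descend and grip.

{"op": "send_rows", "data": {
  "plan": [
    [0,0,15,0,0,0,58],
    [0,0,18,0,0,0,58],
    [0,0,15,0,0,0,58],
    [0,0,10,0,0,0,58],
    [0,0,4,0,0,0,58],
    [0,0,0,0,0,0,30],
    [0,0,0,0,0,0,30],
    [0,0,0,0,0,0,30],
    [0,0,0,0,0,0,30],
    [0,0,0,0,0,0,30]
  ]
}}

```text
t: 21.0
tool_pos: [0.4258, 0.1078, 0.0585]
eef_rot: [[-0.406, 0.914, 0.002], [0.914, 0.406, -0.0], [-0.001, 0.002, -1.0]]
contact_force: [-0.7, -1.0, 4.1]
grip_width: 0.0365
```

Run:
```python
from h import *
a=np.radians(-3.7);x,y=8,46; print(604+x*np.cos(a)-y*np.sin(a),224+x*np.sin(a)+y*np.cos(a))
go(615,269,57,86.3)
```

```text
614.9518111258135 269.38785997449656
t 21.0 pos [425.8 107.8  58.5] yaw_y 24.0 grip 36.5 F [-0.7 -1.   4.1] q [-0.03  0.04  2.12 -0.    0.98 -0.45] tilt [ 0.002 -0.    -1.   ]
  tool shift mm [ 70.4 238.4   1.8] wz deg -62.3
```

{"op": "send_rows", "data": {
  "plan": [
    [0,0,-15,0,0,0,30],
    [0,0,-25,0,0,0,30],
    [0,0,-25,0,0,0,30],
    [0,0,-25,0,0,-6.9,30],
    [0,0,-20,0,0,-6.9,30],
    [0,0,0,0,0,-6.9,30],
    [0,0,0,0,0,-6.9,30],
    [0,0,0,0,0,-6.9,30],
    [0,0,0,0,0,-6.9,30],
    [0,0,0,0,0,-6.9,30],
    [0,0,0,0,0,-6.9,30],
    [0,0,0,0,0,-6.9,30]
  ]
}}

```text
t: 22.0
tool_pos: [0.4247, 0.1078, 0.1675]
eef_rot: [[-0.998, 0.063, -0.0], [0.063, 0.998, -0.0], [0.0, -0.0, -1.0]]
contact_force: [-0.2, 0.4, -1.7]
grip_width: 0.0361
```

Run:
```python
from h import *
go(615,269,62,86.3)
```

```text
t 22.0 pos [424.7 107.8 167.5] yaw_y 86.4 grip 36.1 F [-0.2  0.4 -1.7] q [-0.03 -0.14  2.04 -0.    1.24 -1.54] tilt [-0. -0. -1.]
  tool shift mm [-179.9  172.8  105.4] wz deg 0.1
```

{"op": "send_rows", "data": {
  "plan": [
    [-14,14,0,0,0,0,30],
    [-20,19,0,0,0,0,30],
    [-20,19,0,0,0,0,30],
    [-20,19,0,0,0,0,30],
    [-20,19,0,0,0,0,30],
    [-20,19,0,0,0,0,30],
    [-20,19,0,0,0,0,30],
    [-20,19,0,0,0,0,30],
    [-16,15,0,0,0,0,30],
    [-10,10,0,0,0,0,30],
    [0,0,0,0,0,0,30],
    [0,0,0,0,0,0,30]
  ]
}}

```text
t: 23.0
tool_pos: [0.6159, 0.2671, 0.1669]
eef_rot: [[-0.998, 0.068, -0.001], [0.068, 0.998, -0.0], [0.001, -0.001, -1.0]]
contact_force: [-0.5, 0.2, -1.1]
grip_width: 0.0365
```

{"op": "send_rows", "data": {
  "plan": [
    [0,0,15,0,0,0,30],
    [0,0,20,0,0,0,30],
    [0,0,20,0,0,0,30],
    [0,0,14,0,0,0,30],
    [0,0,8,0,0,0,30],
    [0,0,0,0,0,0,30],
    [0,0,0,0,0,0,30]
  ]
}}

```text
t: 23.58
tool_pos: [0.6162, 0.2668, 0.0908]
eef_rot: [[-0.998, 0.069, -0.0], [0.069, 0.998, -0.0], [0.0, -0.0, -1.0]]
contact_force: [0.5, 0.4, -1.0]
grip_width: 0.0367
```

Run:
```python
from h import *
from bench import r
go(615,269,61.5,86.3)
b=cv2.resize(r.get_image("side")["image"][120:300,230:430],None,fx=4,fy=3.3,interpolation=2)
cv2.imwrite("pics/s8.png",b)
```

```text
t 23.58 pos [616.2 266.8  90.8] yaw_y 86.1 grip 36.7 F [ 0.5  0.4 -1. ] q [ 0.23  0.54  1.42 -0.    1.18 -1.27] tilt [-0. -0. -1.]
  tool shift mm [ 1.3  2.1 29.3] wz deg -0.2
```

View pics/s8.png

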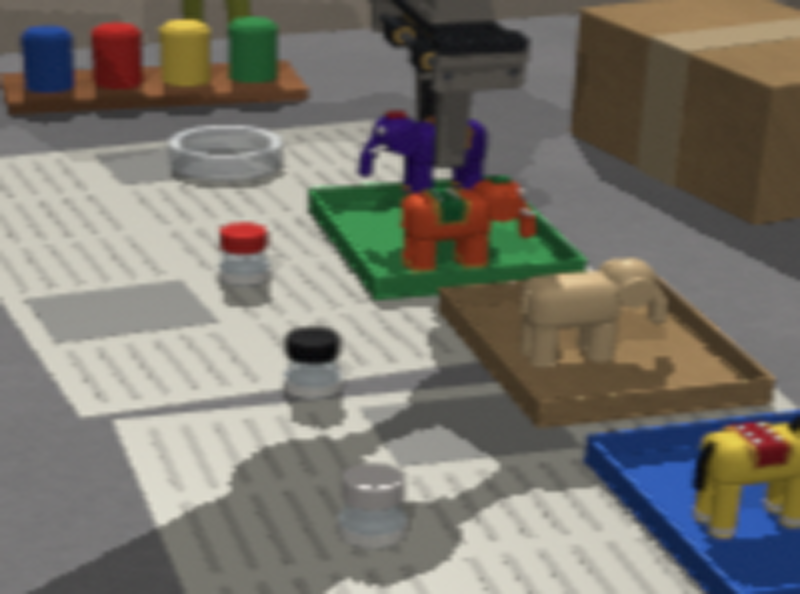

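{"op": "send_rows", "data": {
  "plan": [
    [0,1,8,0,0,0,30],
    [0,1,8,0,0,0,30],
    [0,0,6,0,0,0,30],
    [0,0,3,0,0,0,30],
    [0,0,2,0,0,0,30],
    [0,0,0,0,0,0,30],
    [0,0,0,0,0,0,30]
  ]
}}

```text
t: 24.22
tool_pos: [0.6164, 0.2691, 0.0635]
eef_rot: [[-0.998, 0.069, -0.0], [0.069, 0.998, -0.0], [0.0, -0.0, -1.0]]
contact_force: [-0.4, 0.6, -1.6]
grip_width: 0.0366
```

{"op": "send_rows", "data": {
  "plan": [
    [0,0,1,0,0,0,30],
    [0,0,1,0,0,0,30],
    [0,0,0,0,0,0,30],
    [0,0,0,0,0,0,30]
  ]
}}

```text
t: 24.55
tool_pos: [0.6165, 0.2691, 0.0617]
eef_rot: [[-0.998, 0.069, 0.0], [0.069, 0.998, 0.0], [-0.0, 0.0, -1.0]]
contact_force: [0.4, -0.6, -0.8]
grip_width: 0.0366
```

{"op": "send_rows", "data": {
  "plan": [
    [0,0,0.6,0,0,0,30],
    [0,0,0.4,0,0,0,30],
    [0,0,0,0,0,0,30]
  ]
}}

```text
t: 24.8
tool_pos: [0.6166, 0.2691, 0.0616]
eef_rot: [[-0.998, 0.068, 0.0], [0.068, 0.998, -0.0], [-0.0, -0.0, -1.0]]
contact_force: [-2.5, -1.5, 5.8]
grip_width: 0.0365
```

Contact with the floor. Releasing, rising, and moving the arm clear of the top camera's view.

{"op": "send_rows", "data": {
  "plan": [
    [0,0,0,0,0,0,58],
    [0,0,0,0,0,0,58],
    [0,0,0,0,0,0,58],
    [0,0,-10,0,0,0,58],
    [0,0,-20,0,0,0,58],
    [0,0,-25,0,0,0,58],
    [0,0,-25,0,0,0,58],
    [0,0,-25,0,0,0,58],
    [0,0,-25,0,0,0,58],
    [12,12,0,0,0,0,58],
    [20,20,0,0,0,0,58],
    [20,20,0,0,0,0,58]
  ]
}}

```text
t: 25.8
tool_pos: [0.5676, 0.325, 0.191]
eef_rot: [[-0.998, 0.07, 0.001], [0.07, 0.998, 0.001], [-0.001, 0.001, -1.0]]
contact_force: [0.9, 1.0, -0.8]
grip_width: 0.0581
```

{"op": "send_rows", "data": {
  "plan": [
    [20,20,0,0,0,0,58],
    [20,20,0,0,0,0,58],
    [20,20,0,0,0,0,58],
    [20,20,0,0,0,0,58],
    [20,20,0,0,0,0,58],
    [20,20,0,0,0,0,58],
    [20,20,0,0,0,0,58],
    [20,10,0,0,0,0,58],
    [20,10,0,0,0,0,58],
    [10,5,0,0,0,0,58],
    [0,0,0,0,0,0,58],
    [0,0,0,0,0,0,58]
  ]
}}

```text
t: 26.8
tool_pos: [0.3897, 0.5021, 0.1903]
eef_rot: [[-0.998, 0.068, 0.0], [0.068, 0.998, -0.0], [-0.0, -0.0, -1.0]]
contact_force: [-1.1, 0.7, 0.3]
grip_width: 0.0575
```

Run:
```python
from h import *
from bench import r
go(0,0,0)
b=r.get_image("side")["image"]; c=r.get_image("top")["image"]
cv2.imwrite("pics/s9.png",cv2.resize(b[120:330,230:500],None,fx=2.9,fy=2.8,interpolation=2))
cv2.imwrite("pics/t9.png",cv2.resize(c[100:280,90:430],None,fx=2.3,fy=2.3,interpolation=2))
h=cv2.cvtColor(c,cv2.COLOR_BGR2HSV); H,S,V=[h[...,i].astype(int) for i in range(3)]
def win(x0,x1,y0,y1):
    w=np.zeros(H.shape,bool); w[y0:y1,x0:x1]=1; return w
for k,w,cond in [('red',win(155,180,218,242),(S>150)),('black',win(243,262,224,244),V<40),('white',win(327,347,234,252),(S<25)&(V>130))]:
    mm=big(w&cond); P=ray(pts(mm),.045)*1000; print(k,mm.sum(),P.mean(0).round())
```

```text
t 26.8 pos [389.7 502.1 190.3] yaw_y 86.1 grip 57.5 F [-1.1  0.7  0.3] q [ 0.72  0.35  1.47 -0.    1.32 -0.78] tilt [ 0. -0. -1.]
  tool shift mm [ 354.9 -527.2  190.5] wz deg None
red 170 [451. 197.]
black 153 [439.  -1.]
white 219 [ 418. -197.]
```

View pics/s9.png

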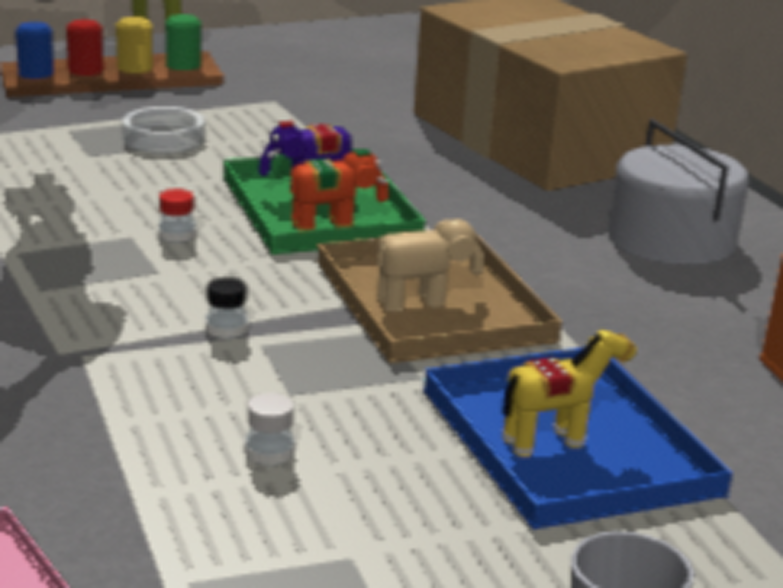

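View pics/t9.png

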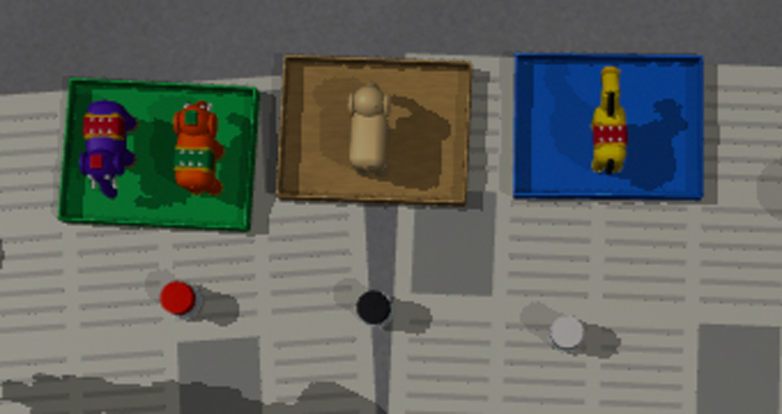

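```bash
python3 -c "
from bench import r
print(r.close_job())"
```

```text
the job is handed in; nothing more can be done
None
```

All four toys are in their trays, and I handed the job in at about 27 s of the 106 s allowed. The purple and orange elephants went side by side into the green tray, the horse into the larger blue tray (measured 196 × 153 mm, against 141 × 105 mm for the smaller blue one), and the bare elephant into the brown tray. I released each toy only after the wrist force showed its feet touching the tray floor.

The last side and top pictures show every toy upright and well inside its walls. The three jars measured at the same positions as at the start, to the nearest mm. The arm was lifted clear, with the wrist force near zero. No check failed or disagreed. The final heights and tilts were judged from the pictures and the contact heights, not measured separately.

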